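# Dial the green filter to the lamp and open the shutter

## Robot

A 6-joint arm with a two-finger parallel gripper is mounted at the origin on the work surface. World frame = base frame: x ahead of the robot, y to its left, z up, the work surface at z = 0. Lengths are in m, angles in rad, forces in N, time in s.
With the tool pointing down it reaches from about 0.425 to 0.95 m from the base axis. Payload 3.5 kg.
Tool frame: the origin (TCP) lies on the centre line of the jaws, within the pads' length; the fingertips stand 14 mm ahead of it and the grasp point (between the pads) lies 5 mm behind it (tips_ahead is the distance from the TCP to the fingertips, in m); y points along the fingers, z is the direction in which the jaws open and shut, and the axes are right-handed (so a half turn about y gives the same grasp; the last joint's range is limited). The gripper opens to 85 mm and grips with 20 to 120 N. Pads are 22 mm wide; open, the fingers measure 114 mm over their backs; the gripper's body (76 mm by 85 mm) begins 54 mm behind the grasp point. The pads swing forward as they close: fully open they stand 13 mm farther back than shut.
Start: joints at [-1.433, 0.286, 1.577, -0, 1.279, -0.15], TCP at [0.192, -0.647, 0.245] pointing down, gripper open.
Joint ranges: [-2.77, 2.77], [-0.9, 2.22], [0.21, 2.48], [-1.53, 4.67], [0.24, 2.81], [-2.84, 2.84]. Speed limits (rad/s): [2.79, 2.79, 3.14, 3.14, 3.14, 3.14].

## Interface

Orientations are given as a unit quaternion [x, y, z, w].
In Python, from plant import get_state, read_camera, sign_off, tips_ahead gives the robot as it stands.
- The arm moves only by the tool send_rows, never from a script. Its argument "plan" is a list of rows, each a list of 2 entries, a list of its own where there are three numbers: the shift along the tool's x, y, z in units of 12 cm (1.0 is 12 cm), then the turn, a rotation vector about the tool's x, y, z in units of 360 degrees (1.0 is 360 degrees). In form: [[[tx, ty, tz], [rx, ry, rz]], ...]. A call has 1 to 12 rows; each row shifts and turns the commanded pose from where the row before left it, along the tool's axes as they then stand; what a row does not reach is not made up. A row lasts 1/10 s, in which the tool goes at most 50 mm and 8.59 degrees, less where a joint would pass 70% of its speed; a pose out of reach is approached as far as the arm can. A call with a number of a shift or a turn outside -1 to 1 is refused whole. A call with a gripper value outside its range is refused whole. "gripper" is the closure, from 0 (fully open) to 1 (shut), set as the call begins (left out, the last holds). The fingers move at their own pace and stop on an object; "grip_force" is the grip in N (left out, the last holds). Time passes only in rows, so rows that do not move let the fingers close. It gives the time, the measured TCP pose, the force and the opening at its end, in the units of the state.
- get_state(): the state, without advancing time (a new reading comes with each control period).
- read_camera(name): name is "scene" or "top" or "wrist"; returns a dict with "img" (420x560x3 uint8, blue, green, red), "fx", "fy", "cx", "cy" (pixels), "world_from_camera" (4x4, takes a point from camera to world coordinates); the wrist camera has in their place "mount" (4x4, takes a point from camera to tool coordinates, whose origin is the TCP and whose axes are the tool frame's). Camera axes: x right, y down, z forward; pixel columns grow to the right and rows downward; lengths in m; the calibration is good to about 2 mm. A picture is of the moment at which its call begins: read the wrist's pose just before it. There is no depth.
- sign_off(): hands the job in, once; it reports no verdict.
The state is a dict: "time": time; "qpos": joint angles; "dq": joint speeds; "joint_efforts": joint torques, N m; "eef_pos": TCP position; "tcp_rot": TCP orientation; "contact_force": force on the tool from outside, world axes, zero at the start; "wrist_torque": the same for the moment, N m; "opening": opening from 0.0 (shut) to 1.0 (fully open).
Only numpy, scipy, OpenCV 4.12 (cv2) and the standard library are available. Lean on these libraries where they do the work, as an engineer would, in place of code of your own. Each camera call takes 0.05 s, during which the arm holds its last target. There are 200 camera calls.

## Task

On the microscope's filter changer, bring the green filter in front of the yellow-capped lamp post, level with the red mark beside it, turning the carousel the shorter way round. Drive it only with its push-to-engage knob, pressed just firmly enough to grip the carousel, never hard, and keep your fingers off the carousel itself. Let the knob spring back up, then press the blue shutter button fully and let go; leave the dishes, tools and everything else on the bench where they are.

Things in the scene. Friction and masses are not known exactly. Their poses are not given: they have to be found in the camera images.
- changer: Filter changer: white base plate 290 x 340 mm, 12 mm thick, fixed on the bench, yaw varies. Origin on the bench on the carousel's axis; z up; -x points from the axis to the blue button, +y and -y to the two posts, each with a red mark at the carousel's rim. The green filter must end on the line from the axis to the lamp post (x = 0 in this frame, within 5 mm).
- carousel: Dark metal disc 184 mm across, its top 28 mm above the bench; origin on its upright axis, 20 mm above the bench. Turns endlessly both ways; stiff (0.1 N m drag), stays where it is left. Its +x points from the axis to the green filter; black, red, blue, white and amber filters follow every 60 degrees counter-clockwise from above. Delicate: the robot must not touch it.
- green_filter (a point): Centre of the green filter (disc 36 mm across in a metal ring), 68 mm from the carousel's axis, on its upper face 31 mm above the bench.
- lamp: Lamp post: aluminium cylinder 40 mm across with a yellow cap 46 mm across, standing on the base plate 140 mm from the carousel's axis on the +y or the -y side of the changer, 50 mm tall. Fixed. Origin at the centre of its underside, 12 mm above the bench.
- camera_post: Black post of the same size and height as the lamp, on the opposite side; not the target. Fixed.
- knob: Push-to-engage knob on the carousel's axis; origin on the axis, 55 mm above the bench at rest. Upright black grip bar 50 mm long (its x), 16 mm thick (y), from 69 to 101 mm above the bench at rest; under it a flange 64 mm across, 63 to 69 mm up. While up it turns freely and endlessly without the carousel, so it can be turned back between strokes.
- knob_grip (a point): On the knob's axis, mid-height of the grip bar, 89 mm above the bench at rest; x along the bar. Pressed straight down (return spring 1.5 N at rest, 0.06 N more per mm, 20 mm travel at most) its copper clutch face, on a 9 N per mm spring, meets the cork pad and drives the carousel by friction. Let go, it springs up.
- clutch_axis (a point): Fixed point on the axis, 46 mm above the bench: the height of the clutch face's underside at rest. The 76 mm cork pad on the carousel below has its top 2 to 14 mm under this point, differing between units; it is not measured and must be felt. It takes some 9 N on the pad to turn the carousel surely; with less it slips, and it may lag a little; the pad is damaged above 20 N.
- shutter (a joint): Travel of the blue shutter button: 0 released, 0.006 m fully down; spring, about 5 N fully down. Must not be pressed before the green filter is at the lamp; counts as pressed from 0.005 m.
- shutter_top (a point): Centre of the top of the blue round button (28 mm across, in a black housing), 128 mm from the carousel's axis on the changer's -x side; pressed straight down.
- dish_a: Bystander: covered culture dish 92 mm across, 15 mm tall; origin at its underside.
- dish_b: Bystander: covered culture dish 92 mm across, 15 mm tall; origin at its underside.
- objective: Bystander: brass objective lens 34 mm across, 45 mm tall, standing on the changer's base plate; origin at its underside.
- spare_ring: Bystander: loose aluminium filter ring 36 mm across, 6 mm thick, lying on the changer's base plate; origin at its underside.
- tip_box: Bystander: open blue tip box 90 x 120 x 50 mm; origin at its underside.
- reagent: Bystander: amber bottle 56 mm across, 110 mm tall; origin at its underside.
- screwdriver: Bystander: screwdriver with a red handle, 150 mm long, lying on the bench.

How it is judged:
On the way, in this order (a step that is already met when the one before it is completed fails the run):
1. the green filter is at the lamp and the knob is up, off the clutch pad (x of green_filter in the frame of changer between -0.005 and 0.005 m and horizontal distance between green_filter and lamp below 0.085 m and contact force between knob and carousel below 0.3 N), for 0.2 s.
2. the shutter button is pressed fully with the green filter at the lamp (x of green_filter in the frame of changer between -0.005 and 0.005 m and horizontal distance between green_filter and lamp below 0.085 m and value of joint shutter above 0.005 m), for 0.1 s.
At the end, for the whole second after the job is handed in: The green filter stands within 5 mm of the line from the carousel's axis to the lamp post, on the lamp's side, the carousel at rest, the knob sprung up off the clutch pad, the shutter button released after having been pressed (at least 5 of 6 mm); the bystanders are within 20 mm of where they were (all of step 1 and angular speed of carousel below 0.05 rad/s and value of joint shutter below 0.0015 m); the robot touches nothing.
It fails at once if the carousel was turned the longer way (the green filter passed the side opposite the lamp) (horizontal distance between green_filter and lamp above 0.204 m).
It fails at once if the knob was pressed on the clutch pad with more than 20 N (contact force between knob and carousel above 20 N).
It fails at once if the robot touched the carousel (contact force between any of the fingers, the arm and carousel above 0.5 N).
It fails at once if the shutter button was pressed while the green filter was not at the lamp (value of joint shutter above 0.003 m and not (x of green_filter in the frame of changer between -0.005 and 0.005 m and horizontal distance between green_filter and lamp below 0.085 m)).
It fails at once if a bystander was moved by more than 20 mm (distance of any of dish_a, dish_b, objective, spare_ring, tip_box, reagent, screwdriver from where it was at the start of the episode above 0.02 m).
It also fails if it takes over 67 s, if anything falls off the work surface, if the arm or the gripper's body presses on something with over 40 N, if the wrist force passes 120 N, or if a joint passes its speed limit or range.

## Working session

There is one attempt and no reset: what is moved stays moved. The work goes in short steps, Python scripts to look and compute and a tool call to move; the robot and the scene stay as the last step left them, time stands still between calls to the robot, and variables do not carry over. Pictures are saved under pics/ and viewed, about 8 in all and at most 12, crops included, and the job is handed in when it is done.

Besides the shell and the picture viewer there is one more tool, called after "Call:" in YAML: its name, and indented under it one key for each argument. send_rows: Moves the arm, as the interface text tells. Its arguments: {"type":"object","properties":{"plan":{"type":"array"},"gripper":{"type":"number"},"grip_force":{"type":"number"}},"required":["plan"]}

```bash
mkdir -p pics; cat > h.py <<'E'
import numpy as np,cv2
from scipy.spatial.transform import Rotation as R
from plant import get_state, read_camera, sign_off, tips_ahead
def cam(name):
    s=get_state(); c=read_camera(name)
    if 'world_from_camera' in c: T=np.array(c['world_from_camera'])
    else:
        W=np.eye(4); W[:3,:3]=R.from_quat(s['tcp_rot']).as_matrix(); W[:3,3]=s['eef_pos']; T=W@np.array(c['mount'])
    return c,T
def pix2w(c,T,u,v,z):
    d=T[:3,:3]@np.array([(u-c['cx'])/c['fx'],(v-c['cy'])/c['fy'],1]); o=T[:3,3]
    return o+d*(z-o[2])/d[2]
def w2pix(c,T,p):
    q=np.linalg.inv(T)@np.append(p,1); return c['fx']*q[0]/q[2]+c['cx'],c['fy']*q[1]/q[2]+c['cy']
E
python3 - <<'E'
from h import *
print(get_state(),tips_ahead)
for n in('top','scene'):
    c,T=cam(n); cv2.imwrite(f'pics/{n}0.png',c['img']); print(n,T.round(3),c['fx'],c['cx'],c['cy'])
E
```

```text
{'time': 0.0, 'qpos': array([-1.43299927e+00,  2.87167289e-01,  1.57817031e+00, -5.98531704e-06,
        1.27859610e+00, -1.50016762e-01]), 'dq': array([-0.00048945, -0.00295865, -0.00021406, -0.00092604, -0.00261302,
       -0.00102743]), 'joint_efforts': array([-1.77357292e-04, -4.05985630e+01, -2.92626679e+01, -1.77395177e-04,
        5.78504551e-03, -2.88679454e-07]), 'eef_pos': array([ 0.1915332 , -0.64660825,  0.24394968]), 'tcp_rot': array([-0.1014042 ,  0.70062471, -0.69896935,  0.10141026]), 'contact_force': array([-0.37256317, -0.71851444,  0.86660346]), 'wrist_torque': array([0.03502741, 0.01635346, 0.06073857]), 'opening': 1.0017120918158007} 0.014
top [[-0.004 -0.993  0.115  0.394]
 [-1.     0.003 -0.008  0.026]
 [ 0.007 -0.115 -0.993  1.559]
 [ 0.     0.     0.     1.   ]] 476.9663173441206 280.0838091297776 217.55454056512312
scene [[ 0.663  0.644 -0.383  0.984]
 [ 0.749 -0.573  0.333 -0.38 ]
 [-0.005 -0.507 -0.862  1.078]
 [ 0.     0.     0.     1.   ]] 463.60727464469153 282.9490253186444 212.1725312553389
```

View pics/top0.png

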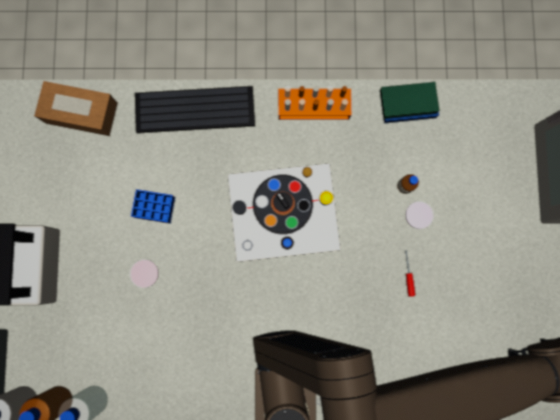

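View pics/scene0.png

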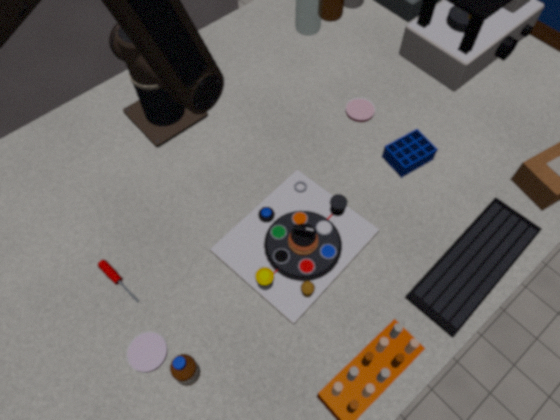

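The top view shows the changer axis near (283,203), the yellow lamp at (326,198), the button at (287,243) and green at (292,223). The scene view agrees. I'll enlarge the changer in both.

```bash
python3 - <<'E'
from h import *
a=cv2.imread('pics/top0.png')[155:270,220:350]; b=cv2.imread('pics/scene0.png')[165:325,205:385]
a=cv2.resize(a,None,fx=5,fy=5,interpolation=cv2.INTER_CUBIC)
cv2.imwrite('pics/topc.png',a)
c,T=cam('top')
im=c['img']; hsv=cv2.cvtColor(im,cv2.COLOR_BGR2HSV)
def blob(lo,hi,box):
    x0,y0,x1,y1=box; m=cv2.inRange(hsv[y0:y1,x0:x1],lo,hi); M=cv2.moments(m,True); return M['m10']/M['m00']+x0,M['m01']/M['m00']+y0,M['m00']
for n,lo,hi,box,z in [('lamp',(22,120,100),(35,255,255),(315,185,340,210),.062),('green',(45,100,60),(90,255,255),(250,170,315,240),.031),('button',(100,120,60),(130,255,255),(278,233,298,253),.035)]:
    u,v,k=blob(lo,hi,box); print(n,u,v,k,pix2w(c,T,u,v,z).round(4))
for n,u,v,z in [('disc',283,204,.028),('campost',239.5,207.5,.062)]: print(n,pix2w(c,T,u,v,z).round(4))
E
```

```text
lamp 325.96644295302013 197.34228187919464 149.0 [ 0.6307 -0.1322  0.062 ]
green 291.35 221.98 100.0 [ 0.5557 -0.0226  0.031 ]
button 286.8243243243243 242.22972972972974 74.0 [ 0.4901 -0.0075  0.035 ]
disc [0.6147 0.004  0.028 ]
campost [0.599  0.1423 0.062 ]
```

View pics/topc.png

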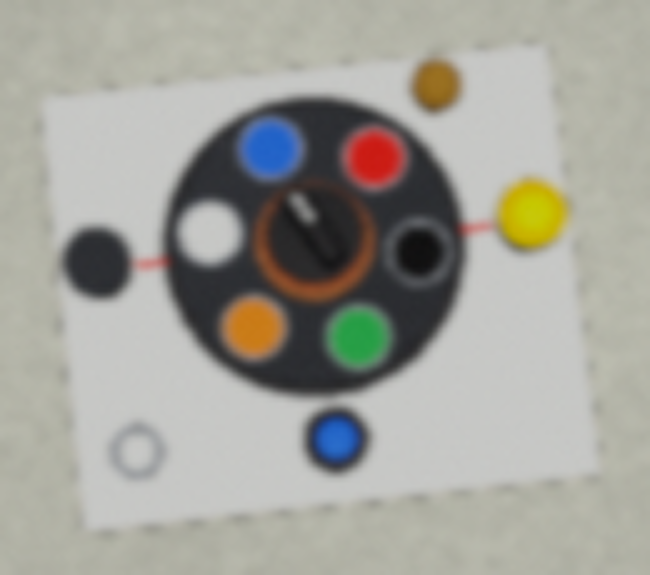

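Crop: posts at (98,262) and (532,213), disc centre about (315,246), green (359,336), bar from (297,205) to (335,262). All match the given sizes. The turn needed is about +72° counter-clockwise. Next I work out the approach.

```bash
cat >> h.py <<'E'
def go(p,yaw):
    "shift (units) in tool axes and tool-y turn to reach p with tool x at yaw deg, y down"
    s=get_state(); M=R.from_quat(s['tcp_rot']).as_matrix()
    y0=np.degrees(np.arctan2(M[1,0],M[0,0])); d=M.T@(np.array(p)-s['eef_pos'])
    dy=(yaw-y0+180)%360-180
    return dict(yaw0=y0,q6=s['qpos'][5],shift=(d/.12).round(4),ry=round(-dy/360,4),tilt=M[:,1].round(4))
E
python3 - <<'E'
from h import *
for y in(33.7,213.7): print(go([.615,.005,.22],y))
E
```

```text
{'yaw0': np.float64(-163.50944366790623), 'q6': np.float64(-0.15000493491607195), 'shift': array([-4.9251,  0.2112, -4.2057]), 'ry': np.float64(0.4522), 'tilt': array([-3.0e-04,  1.9e-03, -1.0e+00])}
{'yaw0': np.float64(-163.50944366790623), 'q6': np.float64(-0.15000493491607195), 'shift': array([-4.9251,  0.2112, -4.2057]), 'ry': np.float64(-0.0478), 'tilt': array([-3.0e-04,  1.9e-03, -1.0e+00])}
```

Call:
send_rows:
  plan:
    - [[-0.3,0,-0.255],[0,0,0]]
    - [[-0.3,0,-0.255],[0,0,0]]
    - [[-0.3,0,-0.255],[0,0,0]]
    - [[-0.3,0,-0.255],[0,0,0]]
    - [[-0.3,0,-0.255],[0,0,0]]
    - [[-0.3,0,-0.255],[0,0,0]]
    - [[-0.3,0,-0.255],[0,0,0]]
    - [[-0.3,0,-0.255],[0,0,0]]
    - [[-0.3,0,-0.255],[0,0,0]]
    - [[-0.3,0,-0.255],[0,0,0]]
    - [[-0.3,0,-0.255],[0,0,0]]
    - [[-0.3,0,-0.255],[0,0,0]]
  gripper: 0

```text
time: 1.35
eef_pos: [0.5022, -0.1706, 0.2452]
tcp_rot: [0.101, -0.7, 0.7, -0.101]
contact_force: [0.2, -0.4, -0.1]
opening: 1.001
```

Call:
send_rows:
  plan:
    - [[-0.3,0,-0.255],[0,0,0]]
    - [[-0.3,0,-0.255],[0,0,0]]
    - [[-0.3,0,-0.255],[0,0,0]]
    - [[-0.3,0,-0.255],[0,0,0]]
    - [[0,0,0],[0,-0.022,0]]
    - [[0,0,0],[0,-0.022,0]]
    - [[0,0,0],[0,0,0]]
    - [[0,0,0],[0,0,0]]

```text
time: 2.15
eef_pos: [0.6048, -0.0143, 0.245]
tcp_rot: [-0.196, 0.68, -0.679, 0.196]
contact_force: [0.2, 0.1, -0.2]
opening: 0.997
```

```bash
python3 - <<'E'
from h import *
c,T=cam('wrist'); cv2.imwrite('pics/w1.png',c['img']); print(go([.615,.005,.22],213.7), get_state()['eef_pos'],T.round(3),c['fx'],c['cx'],c['cy'])
print(w2pix(c,T,[.615,.005,.101]))
E
```

```text
{'yaw0': np.float64(-147.83298456105604), 'q6': np.float64(0.8178710266409528), 'shift': array([-0.1587,  0.2093, -0.092 ]), 'ry': np.float64(-0.0043), 'tilt': array([-4.e-04,  0.e+00, -1.e+00])} [ 0.60476316 -0.01448709  0.24511401] [[ 0.532 -0.815 -0.227  0.662]
 [-0.847 -0.513 -0.142  0.021]
 [-0.001  0.268 -0.963  0.374]
 [ 0.     0.     0.     1.   ]] 312.5635238411532 279.35901660419927 211.66172619951442
(np.float64(266.61876751628984), np.float64(181.58603360742558))
```

View pics/w1.png

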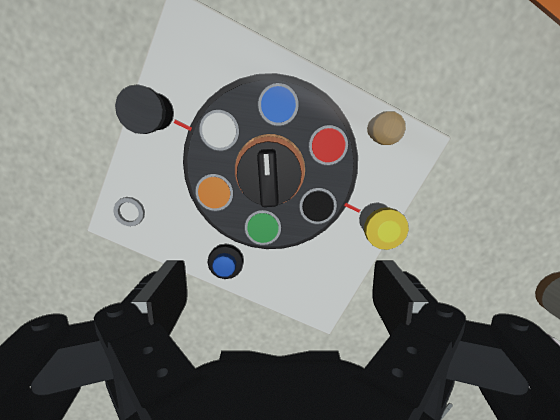

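Wrist view: bar upright in the picture, from (266,152) to (269,205), with all six filters, both posts and the button visible.

```bash
cat >> h.py <<'E'
def fit(c,T,pts,bar,lamp,cap,but):
    "pts: filter pixels in CCW order from green"
    P=np.array([pix2w(c,T,*p,.031)[:2] for p in pts]); ctr=P.mean(0)
    a=[np.degrees(np.arctan2(*(p-ctr)[::-1]))-60*i for i,p in enumerate(P)]
    a=np.degrees(np.angle(np.exp(1j*np.radians(a)).mean()))
    L=pix2w(c,T,*lamp,.062)[:2]; C=pix2w(c,T,*cap,.062)[:2]
    la=np.degrees(np.arctan2(*(L-C)[::-1])); B=[pix2w(c,T,*b,.101)[:2] for b in bar]
    print('ctr',ctr.round(4),'r',np.linalg.norm(P-ctr,axis=1).round(4),'green',a.round(2),'lamp',la.round(2),'mid posts',((L+C)/2).round(4),'dist',np.linalg.norm(L-C).round(4),'turn',((la-a+180)%360-180).round(2))
    d=B[0]-B[1]; print('bar',np.mean(B,0).round(4),'len',np.linalg.norm(d).round(4),'ang',np.degrees(np.arctan2(d[1],d[0])).round(2))
    for z in(.03,.035,.04,.045):
        b=pix2w(c,T,*but,z)[:2]; print('button',z,b.round(4),np.linalg.norm(b-(L+C)/2).round(4))
E
python3 - <<'E'
from h import *
c,T=cam('wrist')
im=c['img']
cv2.imwrite('pics/w1c.png',cv2.resize(im[80:285,100:420],None,fx=2.5,fy=2.5,interpolation=cv2.INTER_CUBIC))
fit(c,T,[(263,228),(318,205.5),(328,145),(278,104),(219,130),(214,192)],[(266.5,151),(269,206)],(386.5,229.5),(142.5,109),(224,267))
E
```

```text
ctr [0.6168 0.0048] r [0.0687 0.068  0.0678 0.0683 0.068  0.068 ] green -155.33 lamp -84.25 mid posts [0.6185 0.0039] dist 0.2713 turn 71.07
bar [0.6174 0.005 ] len 0.0489 ang 34.18
button 0.03 [ 0.487  -0.0103] 0.1323
button 0.035 [ 0.4895 -0.0099] 0.1297
button 0.04 [ 0.4921 -0.0094] 0.1271
button 0.045 [ 0.4946 -0.009 ] 0.1245
```

View pics/w1c.png

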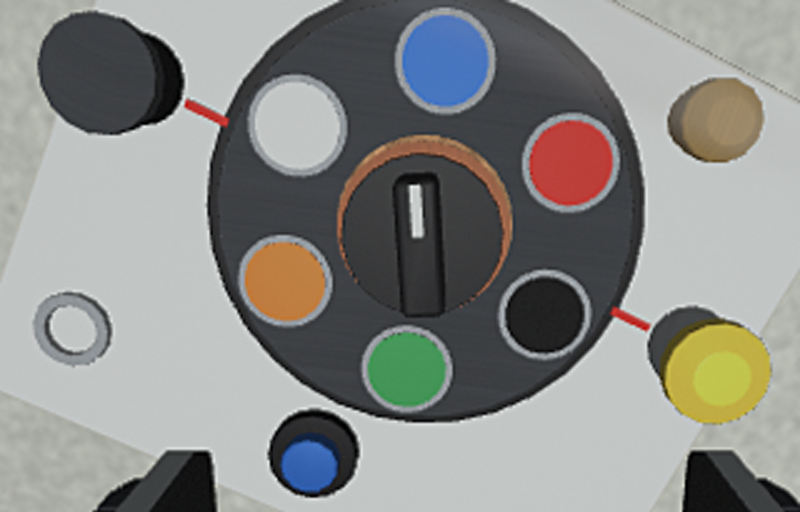

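```bash
python3 - <<'E'
from h import *
c,T=cam('wrist')
f=lambda u,v:(u/2.5+100-.3,v/2.5+80-.3)
fit(c,T,[f(407,369),f(544,314),f(571,163),f(446,61),f(298,125),f(285,281)],[f(416,174),f(423,316)],f(717.5,373),f(98,72),f(310,466))
A=pix2w(c,T,*f(630,320),.0125);B=pix2w(c,T,*f(207,113),.0125);print(A,B,np.degrees(np.arctan2(*(A-B)[:2][::-1])),(A+B)/2)
print(go([.617,.005,.13],214.2))
E
```

```text
ctr [0.6169 0.005 ] r [0.0681 0.0676 0.0681 0.068  0.068  0.0682] green -155.49 lamp -83.87 mid posts [0.6181 0.0054] dist 0.2745 turn 71.62
bar [0.6179 0.0055] len 0.0505 ang 34.4
button 0.03 [ 0.4878 -0.0096] 0.1312
button 0.035 [ 0.4904 -0.0092] 0.1286
button 0.04 [ 0.4929 -0.0087] 0.126
button 0.045 [ 0.4954 -0.0083] 0.1235
[ 0.6271492  -0.10326804  0.0125    ] [0.60428453 0.11238764 0.0125    ] -83.94788603027952 [0.61571686 0.0045598  0.0125    ]
{'yaw0': np.float64(-147.7957027824315), 'q6': np.float64(0.8169529262262756), 'shift': array([-0.1732,  0.9606, -0.084 ]), 'ry': np.float64(-0.0055), 'tilt': array([-1.e-04,  1.e-04, -1.e+00])}
```

Call:
send_rows:
  plan:
    - [[-0.087,0.2,-0.042],[0,-0.0055,0]]
    - [[-0.087,0.2,-0.042],[0,0,0]]
    - [[0,0.3,0],[0,0,0]]
    - [[0,0.3,0],[0,0,0]]
    - [[0,0.2,0],[0,0,0]]
    - [[0,0.08,0],[0,0,0]]
    - [[0,0,0],[0,0,0]]

```text
time: 3.0
eef_pos: [0.6159, 0.0055, 0.0903]
tcp_rot: [-0.209, 0.676, -0.675, 0.207]
contact_force: [-0.0, 0.0, 0.4]
opening: 1.002
```

Call:
send_rows:
  plan:
    - [[0,0,0],[0,0,0]]
    - [[0,0,0],[0,0,0]]
    - [[0,0,0],[0,0,0]]
    - [[0,0,0],[0,0,0]]
    - [[0,0,0],[0,0,0]]
    - [[0,0,0],[0,0,0]]
    - [[0,0,0],[0,0,0]]
    - [[0,0,0],[0,0,0]]
  gripper: 1
  grip_force: 40

```text
time: 3.8
eef_pos: [0.6171, 0.0059, 0.092]
tcp_rot: [-0.208, 0.676, -0.676, 0.209]
contact_force: [0.1, 2.1, 1.5]
opening: 0.175
```

```bash
python3 - <<'E'
from h import *
c,T=cam('wrist');cv2.imwrite('pics/w2.png',c['img']);import plant;print(plant.tips_ahead,go([.617,.005,.090],214.4),get_state())
E
```

```text
0.014 {'yaw0': np.float64(-145.6946605466062), 'q6': np.float64(0.8168200626505434), 'shift': array([0.0047, 0.0161, 0.0058]), 'ry': np.float64(-0.0003), 'tilt': array([ 6.e-04,  4.e-04, -1.e+00])} {'time': 3.85, 'qpos': array([-1.54897544e-01,  3.26857102e-01,  1.82743960e+00,  6.12502355e-04,
        9.86787128e-01,  8.16820063e-01]), 'dq': array([-0.0014023 ,  0.0002165 , -0.00130665, -0.00070272, -0.00166231,
       -0.00021097]), 'joint_efforts': array([-1.19902700e+00, -3.71153247e+01, -2.45354605e+01, -3.85446679e-01,
       -6.68103428e-03, -5.13122868e-03]), 'eef_pos': array([0.61707371, 0.00588931, 0.09193639]), 'tcp_rot': array([-0.20829813,  0.67573965, -0.67557288,  0.20878004]), 'contact_force': array([0.42217573, 1.73633738, 0.81980726]), 'wrist_torque': array([ 0.35180245, -0.05931858,  0.04468458]), 'opening': 0.1768660696522662}
```

View pics/w2.png

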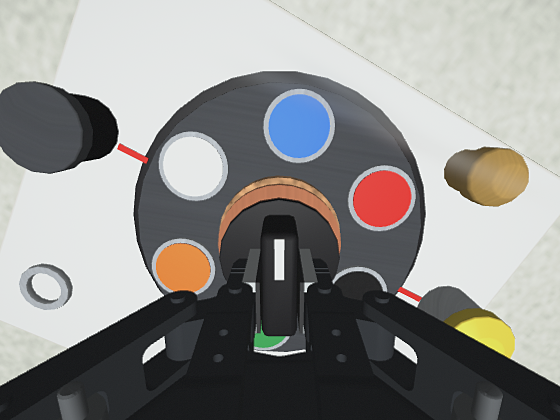

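The bar is held centred between the pads. Now I press down in 1 mm steps to feel for the pad.

Call:
send_rows:
  plan:
    - [[0,0.0083,0],[0,0,0]]
    - [[0,0.0083,0],[0,0,0]]
    - [[0,0,0],[0,0,0]]
    - [[0,0,0],[0,0,0]]

```text
time: 4.25
eef_pos: [0.6171, 0.0058, 0.0898]
tcp_rot: [-0.208, 0.676, -0.676, 0.209]
contact_force: [2.0, 2.5, 2.0]
opening: 0.177
```

Call:
send_rows:
  plan:
    - [[0,0.0083,0],[0,0,0]]
    - [[0,0,0],[0,0,0]]
    - [[0,0,0],[0,0,0]]

```text
time: 4.55
eef_pos: [0.6171, 0.0058, 0.0888]
tcp_rot: [-0.208, 0.676, -0.676, 0.209]
contact_force: [1.0, 3.3, 2.6]
opening: 0.176
```

Call:
send_rows:
  plan:
    - [[0,0.0083,0],[0,0,0]]
    - [[0,0,0],[0,0,0]]
    - [[0,0,0],[0,0,0]]

```text
time: 4.85
eef_pos: [0.617, 0.0058, 0.0878]
tcp_rot: [-0.208, 0.676, -0.676, 0.209]
contact_force: [1.4, 4.9, 1.1]
opening: 0.175
```

Call:
send_rows:
  plan:
    - [[0,0,0],[0,0,0]]

```text
time: 4.95
eef_pos: [0.617, 0.0058, 0.0878]
tcp_rot: [-0.208, 0.676, -0.676, 0.209]
contact_force: [2.1, 4.2, 1.0]
opening: 0.176
```

Call:
send_rows:
  plan:
    - [[0,0.0083,0],[0,0,0]]
    - [[0,0,0],[0,0,0]]
    - [[0,0,0],[0,0,0]]

```text
time: 5.25
eef_pos: [0.617, 0.0058, 0.0868]
tcp_rot: [-0.208, 0.676, -0.676, 0.209]
contact_force: [1.9, 5.3, 1.5]
opening: 0.178
```

Call:
send_rows:
  plan:
    - [[0,0.0083,0],[0,0,0]]
    - [[0,0,0],[0,0,0]]
    - [[0,0,0],[0,0,0]]

```text
time: 5.55
eef_pos: [0.617, 0.0058, 0.0858]
tcp_rot: [-0.208, 0.676, -0.676, 0.209]
contact_force: [1.7, 5.4, 1.1]
opening: 0.177
```

Call:
send_rows:
  plan:
    - [[0,0.0083,0],[0,0,0]]
    - [[0,0,0],[0,0,0]]
    - [[0,0,0],[0,0,0]]

```text
time: 5.85
eef_pos: [0.617, 0.0058, 0.0848]
tcp_rot: [-0.208, 0.676, -0.676, 0.209]
contact_force: [2.8, 5.0, 2.5]
opening: 0.177
```

```bash
python3 - <<'E'
from h import *
c,T=cam('wrist');cv2.imwrite('pics/w3.png',c['img'])
a=cv2.imread('pics/w2.png');cv2.imwrite('pics/w23.png',np.hstack([i[150:400,190:390] for i in(a,c['img'])])); print(get_state()['contact_force'])
E
```

```text
[1.55053425 4.62641614 1.50115156]
```

View pics/w23.png

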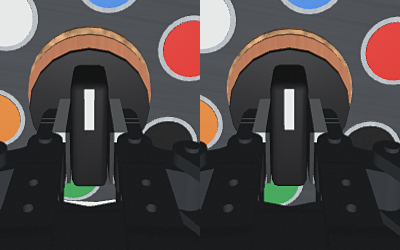

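The bar keeps its place between the pads, so the knob is moving down with the gripper, about 7 mm so far. I keep going.

Call:
send_rows:
  plan:
    - [[0,0.0083,0],[0,0,0]]
    - [[0,0,0],[0,0,0]]
    - [[0,0,0],[0,0,0]]

```text
time: 6.2
eef_pos: [0.6171, 0.0058, 0.0838]
tcp_rot: [-0.208, 0.676, -0.676, 0.209]
contact_force: [1.9, 5.2, 2.6]
opening: 0.176
```

Call:
send_rows:
  plan:
    - [[0,0.0083,0],[0,0,0]]
    - [[0,0,0],[0,0,0]]
    - [[0,0,0],[0,0,0]]

```text
time: 6.5
eef_pos: [0.617, 0.0058, 0.0828]
tcp_rot: [-0.208, 0.676, -0.676, 0.209]
contact_force: [1.8, 5.1, 2.2]
opening: 0.178
```

Call:
send_rows:
  plan:
    - [[0,0.0083,0],[0,0,0]]
    - [[0,0,0],[0,0,0]]
    - [[0,0,0],[0,0,0]]

```text
time: 6.8
eef_pos: [0.6171, 0.0058, 0.0823]
tcp_rot: [-0.208, 0.676, -0.676, 0.209]
contact_force: [0.4, 5.2, 4.1]
opening: 0.174
```

Call:
send_rows:
  plan:
    - [[0,0,0],[0,0,0]]
    - [[0,0,0],[0,0,0]]

```text
time: 7.0
eef_pos: [0.6171, 0.0058, 0.0823]
tcp_rot: [-0.208, 0.676, -0.676, 0.209]
contact_force: [0.5, 5.6, 4.5]
opening: 0.179
```

Call:
send_rows:
  plan:
    - [[0,0.004,0],[0,0,0]]
    - [[0,0,0],[0,0,0]]
    - [[0,0,0],[0,0,0]]

```text
time: 7.3
eef_pos: [0.6171, 0.0058, 0.0822]
tcp_rot: [-0.208, 0.676, -0.676, 0.209]
contact_force: [0.7, 4.2, 5.4]
opening: 0.176
```

Call:
send_rows:
  plan:
    - [[0,0.008,0],[0,0,0]]
    - [[0,0.004,0],[0,0,0]]
    - [[0,0,0],[0,0,0]]
    - [[0,0,0],[0,0,0]]

```text
time: 7.7
eef_pos: [0.6172, 0.0058, 0.0817]
tcp_rot: [-0.209, 0.676, -0.676, 0.209]
contact_force: [-1.7, 5.3, 8.9]
opening: 0.18
```

Call:
send_rows:
  plan:
    - [[0,0,0],[0,0,0]]

```text
time: 7.8
eef_pos: [0.6172, 0.0058, 0.0817]
tcp_rot: [-0.209, 0.676, -0.676, 0.209]
contact_force: [-1.5, 5.3, 8.7]
opening: 0.18
```

Call:
send_rows:
  plan:
    - [[0,0.008,0],[0,0,0]]
    - [[0,0.009,0],[0,0,0]]
    - [[0,0,0],[0,0,0]]
    - [[0,0,0],[0,0,0]]

```text
time: 8.2
eef_pos: [0.6173, 0.0058, 0.0809]
tcp_rot: [-0.209, 0.676, -0.675, 0.208]
contact_force: [-5.8, 4.4, 14.8]
opening: 0.177
```

Call:
send_rows:
  plan:
    - [[0,0,0],[0,0,0]]

```text
time: 8.3
eef_pos: [0.6172, 0.0058, 0.0809]
tcp_rot: [-0.209, 0.676, -0.675, 0.208]
contact_force: [-3.4, 5.7, 15.1]
opening: 0.176
```

Pad force is about 13 N. I start the turn gently.

Call:
send_rows:
  plan:
    - [[0,0,0],[0,-0.006,0]]
    - [[0,0,0],[0,-0.008,0]]
    - [[0,0,0],[0,-0.008,0]]
    - [[0,0,0],[0,-0.008,0]]
    - [[0,0,0],[0,0,0]]

```text
time: 8.8
eef_pos: [0.6172, 0.0059, 0.081]
tcp_rot: [-0.272, 0.653, -0.653, 0.271]
contact_force: [-5.4, 5.9, 14.5]
opening: 0.176
```

```bash
python3 - <<'E'
from h import *
c,T=cam('wrist');cv2.imwrite('pics/w4.png',c['img']);print(go([.617,.005,.09],-74.2),get_state()['contact_force'],get_state()['wrist_torque'])
E
```

```text
{'yaw0': np.float64(-134.85737571248018), 'q6': np.float64(0.628050152499675), 'shift': array([ 0.0066, -0.0754,  0.0038]), 'ry': np.float64(-0.1685), 'tilt': array([-6.e-04,  3.e-04, -1.e+00])} [-5.24551838  5.14954439 14.45994859] [0.97319833 0.78012174 0.01034257]
```

View pics/w4.png

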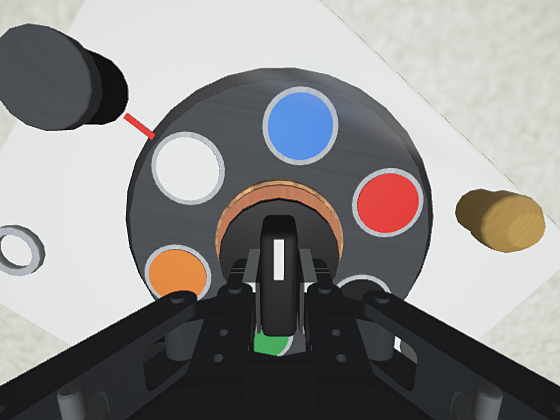

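The base has turned under the camera while the filters kept their place (blue still at (300,125)), so the carousel is following. I continue.

Call:
send_rows:
  plan:
    - [[0,0,0],[0,-0.01,0]]
    - [[0,0,0],[0,-0.01,0]]
    - [[0,0,0],[0,-0.01,0]]
    - [[0,0,0],[0,-0.01,0]]
    - [[0,0,0],[0,-0.01,0]]
    - [[0,0,0],[0,-0.01,0]]
    - [[0,0,0],[0,0,0]]

```text
time: 9.55
eef_pos: [0.6172, 0.006, 0.0809]
tcp_rot: [-0.389, 0.591, -0.59, 0.389]
contact_force: [-4.6, 6.4, 15.4]
opening: 0.175
```

Call:
send_rows:
  plan:
    - [[0,0,0],[0,-0.01,0]]
    - [[0,0,0],[0,-0.01,0]]
    - [[0,0,0],[0,-0.01,0]]
    - [[0,0,0],[0,-0.01,0]]
    - [[0,0,0],[0,-0.01,0]]
    - [[0,0,0],[0,0,0]]

```text
time: 10.15
eef_pos: [0.6171, 0.006, 0.0809]
tcp_rot: [-0.477, 0.523, -0.522, 0.477]
contact_force: [-4.8, 5.5, 14.7]
opening: 0.179
```

Call:
send_rows:
  plan:
    - [[0,0,0],[0,-0.01,0]]
    - [[0,0,0],[0,-0.01,0]]
    - [[0,0,0],[0,-0.01,0]]
    - [[0,0,0],[0,-0.01,0]]
    - [[0,0,0],[0,-0.01,0]]
    - [[0,0,0],[0,-0.0086,0]]
    - [[0,0,0],[0,0,0]]
    - [[0,0,0],[0,0,0]]

```text
time: 10.95
eef_pos: [0.617, 0.006, 0.0809]
tcp_rot: [0.564, -0.427, 0.426, -0.564]
contact_force: [-5.3, 5.6, 15.3]
opening: 0.176
```

```bash
python3 - <<'E'
from h import *
c,T=cam('wrist');cv2.imwrite('pics/w5.png',c['img']);print(go([.617,.005,.09],-74.2),get_state()['contact_force'])
a=cv2.imread('pics/w4.png');print(cv2.norm(a[80:200,200:400],c['img'][80:200,200:400],cv2.NORM_L1)/72000)
hsv=lambda i,lo,hi:cv2.moments(cv2.inRange(cv2.cvtColor(i[60:170,230:380],cv2.COLOR_BGR2HSV),lo,hi),True)
for i in(a,c['img']):
    m=hsv(i,(100,120,60),(125,255,255));p=(m['m10']/m['m00']+230,m['m01']/m['m00']+60);print(p,'blue')
b=pix2w(c,T,*p,.031)[:2]-[.617,.005];print('green angle',np.degrees(np.arctan2(b[1],b[0]))-180)
E
```

```text
{'yaw0': np.float64(-74.16444563516134), 'q6': np.float64(-0.43128701680284054), 'shift': array([ 0.0083, -0.0759, -0.0024]), 'ry': np.float64(0.0001), 'tilt': array([-1.3e-03,  6.0e-04, -1.0e+00])} [-4.17759329  5.05597262 15.16800077]
14.759222222222222
(300.0463692038495, 125.61067366579178) blue
(307.9417788180222, 126.93797542422469) blue
green angle -87.45743968704006
```

The filter lags by about 3.5°, so I turn that much more and measure again while still engaged.

Call:
send_rows:
  plan:
    - [[0,0,0],[0,-0.005,0]]
    - [[0,0,0],[0,-0.005,0]]
    - [[0,0,0],[0,0,0]]
    - [[0,0,0],[0,0,0]]

```text
time: 11.4
eef_pos: [0.617, 0.006, 0.0809]
tcp_rot: [0.577, -0.409, 0.408, -0.577]
contact_force: [-5.5, 6.1, 14.8]
opening: 0.176
```

```bash
python3 - <<'E'
from h import *
c,T=cam('wrist');cv2.imwrite('pics/w6.png',c['img'])
i=c['img'];m=cv2.moments(cv2.inRange(cv2.cvtColor(i[60:170,230:380],cv2.COLOR_BGR2HSV),(100,120,60),(125,255,255)),True);p=(m['m10']/m['m00']+230,m['m01']/m['m00']+60)
b=pix2w(c,T,*p,.031)[:2]-[.617,.005];print(p,np.linalg.norm(b),'green angle',np.degrees(np.arctan2(b[1],b[0]))-180,get_state()['contact_force'])
E
```

```text
(308.47773872290566, 127.02138254247217) 0.06884514596874057 green angle -84.13993540824416 [-5.29702523  6.00425066 13.89296707]
```

Call:
send_rows:
  plan:
    - [[0,-0.02,0],[0,0,0]]
    - [[0,-0.02,0],[0,0,0]]
    - [[0,-0.02,0],[0,0,0]]
    - [[0,-0.02,0],[0,0,0]]
    - [[0,-0.02,0],[0,0,0]]
    - [[0,-0.016,0],[0,0,0]]
    - [[0,0,0],[0,0,0]]
    - [[0,0,0],[0,0,0]]

```text
time: 12.25
eef_pos: [0.6168, 0.006, 0.0916]
tcp_rot: [-0.577, 0.409, -0.408, 0.577]
contact_force: [1.7, 4.6, 1.9]
opening: 0.176
```

Call:
send_rows:
  plan:
    - [[0,0,0],[0,0,0]]
    - [[0,0,0],[0,0,0]]
    - [[0,0,0],[0,0,0]]
    - [[0,0,0],[0,0,0]]
    - [[0,0,0],[0,0,0]]
    - [[0,0,0],[0,0,0]]
    - [[0,0,0],[0,0,0]]
  gripper: 0

```text
time: 12.95
eef_pos: [0.6169, 0.0056, 0.0917]
tcp_rot: [0.577, -0.409, 0.409, -0.577]
contact_force: [0.5, 0.1, 0.1]
opening: 0.999
```

Call:
send_rows:
  plan:
    - [[0,-0.2,0],[0,0,0]]
    - [[0,-0.3,0],[0,0,0]]
    - [[0,-0.3,0],[0,0,0]]
    - [[0,-0.3,0],[0,0,0]]
    - [[0,-0.2,0],[0,0,0]]
    - [[0,0,0],[0,0,0]]
    - [[0,0,0],[0,0,0]]

```text
time: 13.65
eef_pos: [0.6168, 0.0056, 0.2477]
tcp_rot: [-0.577, 0.408, -0.409, 0.577]
contact_force: [0.6, 0.6, -1.1]
opening: 1.005
```

```bash
python3 - <<'E'
from h import *
c,T=cam('wrist');cv2.imwrite('pics/w7.png',cv2.resize(c['img'][20:340,60:480],None,fx=1.9,fy=1.85));print(go([.49,-.009,.12],-64),get_state()['contact_force'],c['img'].shape)
E
```

```text
{'yaw0': np.float64(-70.59193748079315), 'q6': np.float64(-0.4938731237748563), 'shift': array([-0.2321,  1.0532, -1.0298]), 'ry': np.float64(-0.0183), 'tilt': array([-2.4e-03,  3.0e-04, -1.0e+00])} [ 0.14409699  0.77178465 -1.0976102 ] (420, 560, 3)
```

View pics/w7.png

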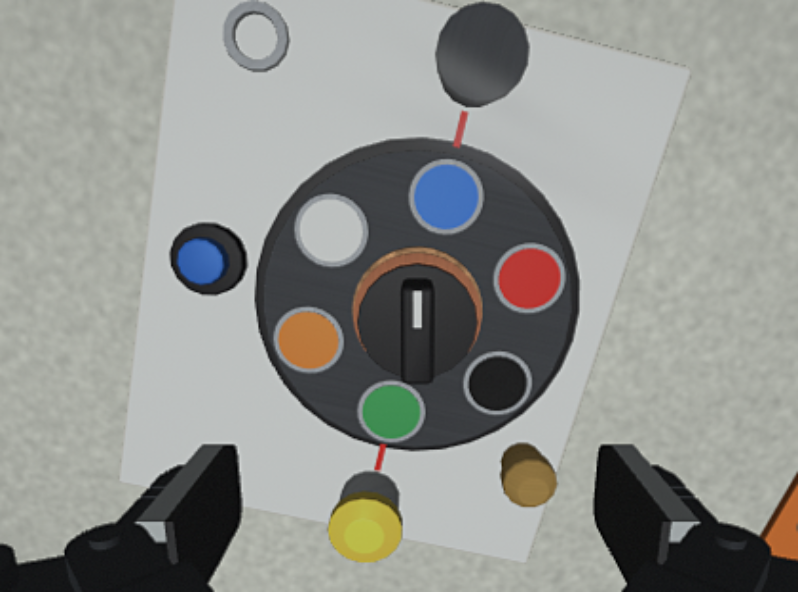

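```bash
python3 - <<'E'
from h import *
c,T=cam('wrist')
f=lambda u,v:(u/1.9+60-.25,v/1.85+20-.25)
fit(c,T,[f(391,411),f(498,383),f(529,277),f(446.5,196),f(331,230),f(308,340)],[f(417,280),f(417,381)],f(365,527),f(483,52),f(201,261))
A=pix2w(c,T,*f(381,457),.0125);B=pix2w(c,T,*f(461,130),.0125);print(np.degrees(np.arctan2(*(A-B)[:2][::-1])))
print(go([.4897,-.0086,.12],6))
E
```

```text
ctr [0.6149 0.0063] r [0.0676 0.068  0.0676 0.0679 0.0677 0.068 ] green -84.25 lamp -83.95 mid posts [0.6145 0.0085] dist 0.2709 turn 0.3
bar [0.6144 0.0083] len 0.0504 ang 109.4
button 0.03 [ 0.4875 -0.0082] 0.128
button 0.035 [ 0.4891 -0.0071] 0.1263
button 0.04 [ 0.4906 -0.006 ] 0.1247
button 0.045 [ 0.4922 -0.0049] 0.123
-83.7991092788014
{'yaw0': np.float64(-70.59730064746287), 'q6': np.float64(-0.49384607841697215), 'shift': array([-0.2341,  1.0482, -1.0273]), 'ry': np.float64(-0.2128), 'tilt': array([-3.9e-03,  6.0e-04, -1.0e+00])}
```

The green filter is within 0.5° of the lamp line and the knob is up. Now to the button, with the fingers shut.

Call:
send_rows:
  plan:
    - [[-0.078,0,-0.342],[0,0,0]]
    - [[-0.078,0,-0.342],[0,0,0]]
    - [[-0.078,0,-0.342],[0,0,0]]
    - [[0,0,0],[0,-0.0213,0]]
    - [[0,0,0],[0,-0.0213,0]]
    - [[0,0,0],[0,-0.0213,0]]
    - [[0,0,0],[0,-0.0213,0]]
    - [[0,0,0],[0,-0.0213,0]]
  gripper: 1

```text
time: 14.55
eef_pos: [0.4903, -0.0086, 0.2454]
tcp_rot: [0.68, -0.196, 0.193, -0.68]
contact_force: [0.5, 0.7, 0.7]
opening: 0.003
```

Call:
send_rows:
  plan:
    - [[0,0,0],[0,-0.0213,0]]
    - [[0,0,0],[0,-0.0213,0]]
    - [[0,0,0],[0,-0.0213,0]]
    - [[0,0,0],[0,-0.0213,0]]
    - [[0,0,0],[0,-0.0213,0]]
    - [[0,0.3,0],[0,0,0]]
    - [[0,0.4,0],[0,0,0]]
    - [[0,0.4,0],[0,0,0]]
    - [[0,0.2,0],[0,0,0]]
    - [[0,0,0],[0,0,0]]
    - [[0,0,0],[0,0,0]]

```text
time: 15.65
eef_pos: [0.4908, -0.0087, 0.0909]
tcp_rot: [-0.706, -0.037, 0.038, 0.706]
contact_force: [0.2, -0.3, 0.8]
opening: -0.003
```

```bash
python3 - <<'E'
from h import *
c,T=cam('wrist');cv2.imwrite('pics/w8.png',c['img']);print(go([.489,-.0084,.05],6),get_state()['contact_force'],get_state()['eef_pos'],get_state()['opening'])
print(w2pix(c,T,[.4892,-.0084,.036]))
E
```

```text
{'yaw0': np.float64(6.088500444951017), 'q6': np.float64(-1.9016618343431642), 'shift': array([-0.0248,  0.3536,  0.007 ]), 'ry': np.float64(0.0002), 'tilt': array([ 9.e-04, -2.e-04, -1.e+00])} [ 0.30711841 -0.19942784  0.71587567] [ 0.49201053 -0.00890943  0.09244052] 0.0035331743357296616
(np.float64(280.95223029098184), np.float64(235.246321914325))
```

View pics/w8.png

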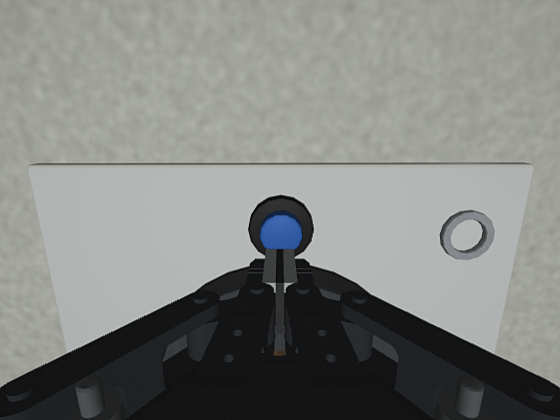

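The button centre is at about (281,233), as predicted. I lower onto it.

Call:
send_rows:
  plan:
    - [[-0.025,0.1,0.005],[0,0,0]]
    - [[0,0.1,0],[0,0,0]]
    - [[0,0.07,0],[0,0,0]]
    - [[0,0,0],[0,0,0]]
    - [[0,0,0],[0,0,0]]

```text
time: 16.2
eef_pos: [0.4882, -0.0085, 0.059]
tcp_rot: [-0.706, -0.037, 0.038, 0.706]
contact_force: [-0.2, -0.5, -0.3]
opening: 0.001
```

Call:
send_rows:
  plan:
    - [[0,0.02,0],[0,0,0]]
    - [[0,0.02,0],[0,0,0]]
    - [[0,0,0],[0,0,0]]
    - [[0,0,0],[0,0,0]]

```text
time: 16.6
eef_pos: [0.4884, -0.0085, 0.0546]
tcp_rot: [0.706, 0.038, -0.037, -0.706]
contact_force: [-0.3, -0.8, 0.5]
opening: 0.002
```

Tips at about 40 mm. I press on in small steps.

Call:
send_rows:
  plan:
    - [[0,0.02,0],[0,0,0]]
    - [[0,0.01,0],[0,0,0]]
    - [[0,0,0],[0,0,0]]
    - [[0,0,0],[0,0,0]]

```text
time: 17.0
eef_pos: [0.4883, -0.0085, 0.0509]
tcp_rot: [-0.706, -0.037, 0.038, 0.706]
contact_force: [0.3, -0.3, 0.8]
opening: -0.006
```

Call:
send_rows:
  plan:
    - [[0,0.02,0],[0,0,0]]
    - [[0,0,0],[0,0,0]]
    - [[0,0,0],[0,0,0]]

```text
time: 17.3
eef_pos: [0.4883, -0.0085, 0.0484]
tcp_rot: [-0.706, -0.037, 0.038, 0.706]
contact_force: [0.8, 0.6, -0.3]
opening: 0.001
```

Call:
send_rows:
  plan:
    - [[0,0.02,0],[0,0,0]]
    - [[0,0,0],[0,0,0]]
    - [[0,0,0],[0,0,0]]

```text
time: 17.6
eef_pos: [0.4886, -0.0086, 0.0464]
tcp_rot: [0.706, 0.038, -0.037, -0.706]
contact_force: [-1.1, -0.2, 2.7]
opening: -0.002
```

Call:
send_rows:
  plan:
    - [[0,0.02,0],[0,0,0]]
    - [[0,0.01,0],[0,0,0]]
    - [[0,0,0],[0,0,0]]
    - [[0,0,0],[0,0,0]]

```text
time: 18.0
eef_pos: [0.4887, -0.0086, 0.0428]
tcp_rot: [0.706, 0.038, -0.037, -0.706]
contact_force: [0.4, 0.2, 5.0]
opening: 0.001
```

Call:
send_rows:
  plan:
    - [[0,0.02,0],[0,0,0]]
    - [[0,0,0],[0,0,0]]
    - [[0,0,0],[0,0,0]]

```text
time: 18.3
eef_pos: [0.4888, -0.0086, 0.0419]
tcp_rot: [-0.706, -0.037, 0.038, 0.706]
contact_force: [-4.6, 0.7, 14.1]
opening: -0.0
```

The button has bottomed: 14 N with travel stalled. I hold briefly, then let go and rise.

Call:
send_rows:
  plan:
    - [[0,0,0],[0,0,0]]
    - [[0,0,0],[0,0,0]]
    - [[0,0,0],[0,0,0]]
    - [[0,-0.1,0],[0,0,0]]
    - [[0,-0.2,0],[0,0,0]]
    - [[0,-0.3,0],[0,0,0]]
    - [[0,-0.4,0],[0,0,0]]
    - [[0,-0.4,0],[0,0,0]]
    - [[0,-0.2,0],[0,0,0]]
    - [[0,0,0],[0,0,0]]
    - [[0,0,0],[0,0,0]]
    - [[0,0,0],[0,0,0]]

```text
time: 19.5
eef_pos: [0.4871, -0.0083, 0.2297]
tcp_rot: [-0.706, -0.036, 0.039, 0.707]
contact_force: [-0.5, 0.2, 0.4]
opening: -0.001
```

```bash
python3 - <<'E'
from h import *
print(get_state()['eef_pos'],get_state()['contact_force'])
c,T=cam('wrist');w=c['img'];c,T=cam('top');t=cv2.resize(c['img'][155:270,220:350],None,fx=3,fy=3.65)
cv2.imwrite('pics/end.png',np.hstack([cv2.resize(w[:,80:480],(390,420)),cv2.resize(t,(390,420))]))
E
```

```text
[ 0.48706548 -0.00825924  0.22971877] [-0.54945992  0.23238168  0.35947239]
```

View pics/end.png

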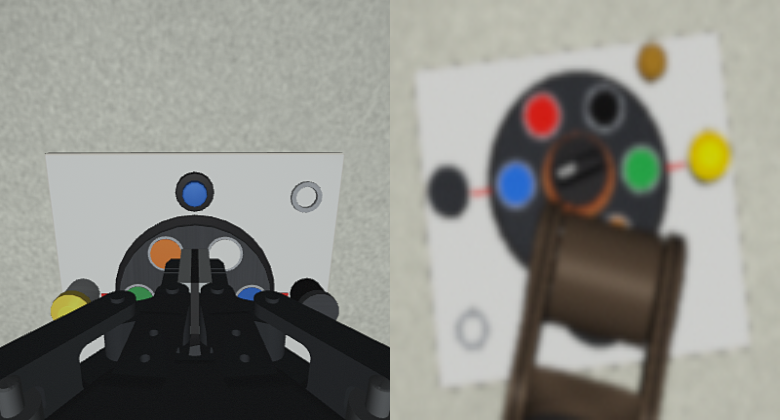

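The final pictures show green (641,170) level with the red mark (677,166) at the lamp. The button is up, the ring and objective are where they were, and the arm is clear.

```bash
python3 -c "from plant import sign_off; print(sign_off())"
```

```text
the job is handed in; nothing more can be done
None
```

The green filter is at the lamp, the shutter button has been pressed and released, and the job is handed in at about 20 s of the 67 s allowed. `sign_off` gives no verdict.

- **Turning:** I gripped the knob and pressed it until it met the pad, about 10 mm down. I held roughly 12–13 N on the pad, estimated from the wrist force. The carousel turned about 72° counter-clockwise, the shorter way. It lagged about 3.5° partway, so I added that much turn before releasing the knob.
- **Green filter:** After the knob came up, the wrist camera put it 0.3–0.5° (under 1 mm) from the lamp line. The final top view agrees.
- **Shutter button:** I pressed it about 6 mm until it bottomed at 14 N, then let go; the last picture shows it up.
- **End state:** The last pictures show the ring and objective unmoved. The arm is clear, with its force reading near zero. I did not re-image the dishes, tip box, bottle and screwdriver, but the arm passed well above or away from them.
- **Disagreement:** The two post caps measured 271–275 mm apart in the wrist views, against 280 mm expected. I therefore relied on the red marks and filter pattern, which gave the lamp direction to within about 0.3° of the posts.

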